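# Stand the fallen bar rest back up

### The arm

A 6-joint arm with a two-finger parallel gripper is mounted at the origin on the work surface. World frame = base frame: x ahead of the robot, y to its left, z up, the work surface at z = 0. Lengths are in m, angles in rad, forces in N, time in s.
With the tool pointing down it reaches from about 0.25 to 0.775 m from the base axis. Payload 4 kg.
Tool frame: the origin (TCP) lies at the centre of the arm's flange, where the gripper is bolted on; the fingertips stand 199 mm ahead of it and the grasp point (between the pads) lies 180 mm ahead of it; z points along the fingers, y is the line along which they close (so a half turn about z gives the same grasp; the last joint's range is limited). The gripper opens to 94 mm and grips with 3 to 60 N. Pads are 16 mm wide; open, the fingers measure 119 mm over their backs; the gripper's body (75 mm by 177 mm) begins 78 mm behind the grasp point.
Start: joints at [-1.231, 0.087, 1.371, -0, 1.684, -0.103], TCP at [0.236, -0.497, 0.405] pointing down, gripper open.
Joint ranges: [-3.1, 3.1], [-0.76, 2.03], [0.27, 2.55], [-1.08, 4.22], [0.17, 2.65], [-2.57, 2.57]. Speed limits (rad/s): [2.79, 2.79, 3.14, 3.14, 3.14, 3.14].

### API

Orientations are given as [roll, pitch, yaw] about the fixed x, y, z axes, in that order (R = Rz(yaw) Ry(pitch) Rx(roll)).
In Python, from bench import robot, eyes, models gives the robot as it stands.
- The arm moves only by the tool step_arm, never from a script. Its argument "commands" is a list that holds one entry, the list of rows, each a list of 7 numbers: the shift along the tool's x, y, z in mm, then the turn, a rotation vector about the tool's x, y, z in rad, then the finger opening in mm, from 0 to 94. In form: [[[tx, ty, tz, wx, wy, wz, gripper], ...]]. A call has 1 to 20 rows; each row shifts and turns the commanded pose from where the row before left it, along the tool's axes as they then stand; what a row does not reach is not made up. A row lasts 1/8 s, in which the tool goes at most 62.5 mm and 10.7 degrees, less where a joint would pass 70% of its speed; a pose out of reach is approached as far as the arm can. A call is refused whole if a number of a shift passes 62.5 or a number of a turn 0.188, either way. A call with a gripper value outside its range is refused whole. The fingers move at their own pace and stop on an object; the grip force is fixed at half the most. Time passes only in rows, so rows that do not move let the fingers close. It gives the time, the measured TCP pose, the force, the opening and the grip force at its end, in the units of the state.
- robot.get_obs(): the state, without advancing time (a new reading comes with each control period).
- eyes.snapshot(name): name is "side" or "top" or "wrist"; returns a dict with "color" (400x640x3 uint8, red, green, blue), "camera_matrix" (3x3 intrinsics, pixels), "eye" and "rotation" of the camera in the world; the wrist camera has in their place "tool_from_camera" (4x4, takes a point from camera to tool coordinates, whose origin is the TCP and whose axes are the flange's). Camera axes: x right, y up, looking along -z (the intrinsics and any distortion apply to the point x, -y, -z); pixel columns grow to the right and rows downward; lengths in m; the calibration is good to about 2 mm. The wrist camera is an equidistant fisheye: a pixel r from the principal point sees the ray r / f radians off the axis. A picture is of the moment at which its call begins: read the wrist's pose just before it. There is no depth.
- robot.close_job(): hands the job in; it is judged then, once.
Trained networks look in a picture, given as the dict that the camera call returned (one of the last four; its "shot" number tells which), for a name from the list of things; names that differ only in an ending like _2 or _b are one class to them, and where a whole thing is asked for, a point or a joint stands for the part that bears it (a point fixed in the world has none). Each returns a list of dicts, best first, with "confidence" (0 to 1); they miss things now and then, are a little off and sometimes report something else, mostly with a low value. They report only what shows in the picture. A call takes as long as a camera call.
- models.masks_of(picture, query): "mask" (400x640 bool, what is visible of it) and "xy" ([column, row] in pixels, amid what is visible of it).
- models.tip_of(picture, query): "xy" ([column, row] in pixels: a listed point, or the origin of a listed thing).
The state is a dict: "time": time; "joint_positions": joint angles; "qvel": joint speeds; "joint_torque": joint torques, N m; "tool_pos": TCP position; "ee_rot": TCP orientation; "wrist_force": force on the tool from outside, world axes, zero at the start; "wrist_torque": the same for the moment, N m; "width": finger opening in m; "finger_force": force on a finger pad.
Only numpy, scipy, OpenCV 4.12 (cv2) and the standard library are available. Lean on these libraries where they do the work, as an engineer would, in place of code of your own. Each camera call takes 0.05 s, during which the arm holds its last target. There are 200 camera calls.

### The job

The T-shaped steel bar rest has toppled and lies with its post across the firebrick. Raise its crossbar end and pivot the rest on the edge of its foot plate until it stands upright and still by itself, foot flat on the table about where it lay: do not lift the foot off the table or drag it away. Leave the brick and everything else where they are.

Things in the scene. Friction and masses are not known exactly. Their poses are not given: they have to be found in the camera images.
- rest: Fallen T-shaped steel bar rest, 210 mm long, 0.6-0.9 kg: square foot plate 86 x 86 x 5 mm, at first on edge on the table; round post 22 mm thick from its middle; crossbar at the other end. Origin: centre of the foot's underside. x axis: along the post, from crossbar to foot: level at first, away from the robot; straight down when upright. y axis: parallel to the crossbar.
- rest_bar (a point): Centre of the fallen rest's crossbar (round, 20 mm thick, 110 mm long), on the post's axis, 200 mm from the foot's underside. Axes as rest. At first it and the post's axis are 43 mm above the table; the crossbar end overhangs the brick towards the robot, with 33 mm of free height under the crossbar.
- rest_mid (a point): Centre of mass of the fallen rest, on the post's axis, 97 mm from the foot's underside. Axes as rest. Raised to about 24 degrees short of upright, the rest tips onto its foot by itself and rocks for up to 3 s before it is still.
- brick: Loose pale firebrick under the post, 64 (x) x 230 (y) x 32 mm high, about 1 kg. Origin: centre of its underside. It carries the post between about 55 and 145 mm from the foot's underside.
- rest2: A second bar rest of the same shape, already standing upright; a bystander, 210 mm high. Origin: centre of the foot's underside; z up; crossbar along y.
- tin: Bystander: open aluminium tin, 72 mm diameter, 90 mm high. Origin: centre of its underside.
- wrench: Bystander: spanner 170 mm long lying flat along its x axis, about 10 mm high.
- strip: Bystander: flat steel blank 200 (x) x 30 x 4 mm. Origin: centre of its underside.
- meter: Bystander: yellow hand meter 150 (x) x 78 x 34 mm lying flat. Origin: centre of its underside.
- pliers: Bystander: pliers with green handles, about 170 mm long along x, 18 mm high; origin under the pivot, handles to -x.
- gun: Bystander: dark pistol-shaped glue gun lying on its side, 180 (x) x 135 x 45 mm. Origin under the middle of the barrel.

How it is judged:
On the way:
1. the crossbar end has been raised until the post leans at less than 60 degrees from upright, the foot's edge still on the table (angle between rest's own x axis and vertical above 2.094 rad and height (world z) of rest below 0.065 m), for 0.05 s.
At the end, for the whole second after the job is handed in: The bar rest stands still and upright (within 4 degrees) with its foot flat on the table (within 6 mm), the centre of the foot's underside within 130 mm of where it was at first (of which some 60 mm is the turn itself) (angle between rest's own x axis and vertical above 3.07 rad and height (world z) of rest below 0.006 m and distance of rest from where it was at the start of the episode below 0.13 m and linear speed of rest below 0.02 m/s and angular speed of rest below 0.1 rad/s); the robot touches nothing.
It fails at once if the foot was lifted clear off the table (its centre over 80 mm high) (height (world z) of rest above 0.08 m).
It fails at once if the brick was shoved more than 50 mm (distance of brick from where it was at the start of the episode above 0.05 m).
It fails at once if another thing on the table was moved by more than 40 mm (distance of any of rest2, tin, wrench, strip, meter, pliers, gun from where it was at the start of the episode above 0.04 m).
It fails at once if the other bar rest or the tin was knocked over (angle between any of rest2, tin's own z axis and vertical above 0.5 rad).
It also fails if it takes over 42 s, if anything falls off the work surface, if the arm or the gripper's body presses on something with over 40 N, if the wrist force passes 120 N, or if a joint passes its speed limit or range.

## Working session

There is one attempt and no reset: what is moved stays moved. The work goes in short steps, Python scripts to look and compute and a tool call to move; the robot and the scene stay as the last step left them, time stands still between calls to the robot, and variables do not carry over. Pictures are saved under pics/ and viewed, at most 10 in all, crops included, and the job is handed in when it is done.

Besides the shell and the picture viewer there is one more tool, called by a JSON object that holds its "api" and its "payload". step_arm: Moves the arm, as the interface text tells. Its arguments: {"type":"object","properties":{"commands":{"type":"array"}},"required":["commands"]}

```bash
mkdir -p pics; cat > h.py <<'E'
import numpy as np, cv2
from bench import robot, eyes, models
def ray(p,uv):
    K=np.array(p["camera_matrix"]);u=(uv[0]-K[0,2])/K[0,0];v=(uv[1]-K[1,2])/K[1,1]
    d=np.array(p["rotation"])@np.array([u,-v,-1.]);return np.array(p["eye"]),d
def atz(p,uv,z):
    e,d=ray(p,uv);return e+d*(z-e[2])/d[2]
def tri(p,a,q,b):
    e,d=ray(p,a);f,g=ray(q,b)
    s=np.linalg.lstsq(np.c_[d,-g],f-e,rcond=None)[0];return (e+d*s[0]+f+g*s[1])/2, np.linalg.norm(e+d*s[0]-f-g*s[1])
E
python3 - <<'E'
from h import *
o=robot.get_obs();print(o["tool_pos"],o["ee_rot"],o["time"])
P={n:eyes.snapshot(n) for n in("top","side")}
for n in P:
    cv2.imwrite(f"pics/{n}0.png",P[n]["color"][...,::-1]); print(n,P[n]["eye"])
for q,z in (("rest",.043),("rest_bar",.043),("rest_mid",.043),("brick",0),("rest2",0),("tin",0)):
    t=[]
    for n in P:
        r=models.tip_of(P[n],q)
        for x in r[:2]: print(q,n,np.round(x["xy"]),round(x["confidence"],2),atz(P[n],x["xy"],z).round(3))
        t.append(r)
    if all(t): print("  tri",*tri(P["top"],t[0][0]["xy"],P["side"],t[1][0]["xy"]))
E
```

```text
[ 0.23560563 -0.49684831  0.40352878] [-3.13940687e+00 -2.00323378e-04  4.42796930e-01] 0.0
top [ 0.45451745 -0.00385629  1.7115807 ]
side [ 0.32840644 -1.39767974  1.44987439]Traceback (most recent call last):
  File "<stdin>", line 10, in <module>
  File "h.py", line 7, in atz
    e,d=ray(p,uv);return e+d*(z-e[2])/d[2]
                                      ~^^^
IndexError: invalid index to scalar variable.
```

View pics/top0.png

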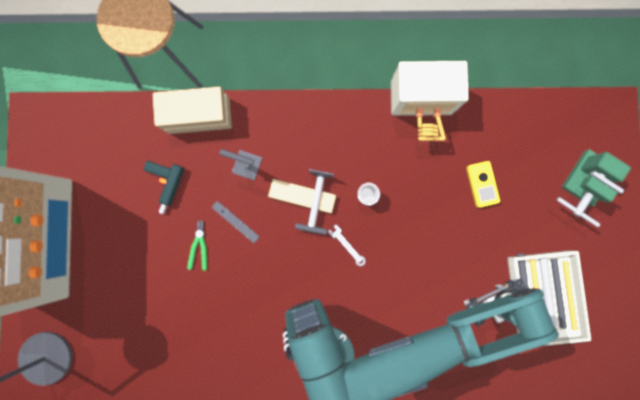

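View pics/side0.png

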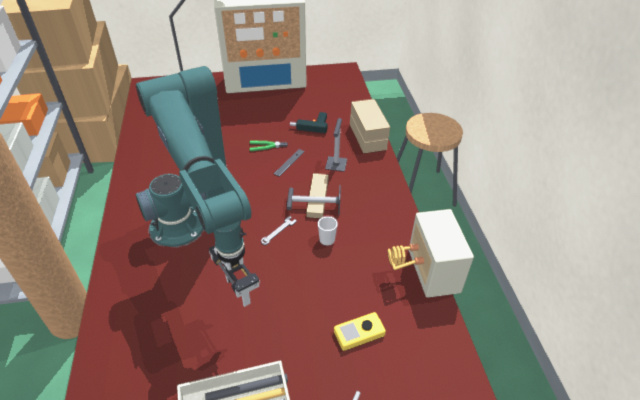

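The top view shows the fallen rest with its foot at about (320,175) and crossbar at (311,229), over the brick at (302,196). The tin is at (369,194), the wrench at (348,246) and rest2 at (243,163). In the side view the crossbar is at (290,201) and the foot at (340,200). The camera rotation is a 3-vector, so I'll treat it as rpy.

```bash
sed -i 's/np.array(p\["rotation"\])@/Rm(p["rotation"])@/' h.py; cat >> h.py <<'E'
from scipy.spatial.transform import Rotation as Ro
def Rm(r):
    r=np.array(r); return Ro.from_euler("xyz",r).as_matrix() if r.shape==(3,) else r
E
python3 - <<'E'
from h import *
P={n:eyes.snapshot(n) for n in("top","side")}
print([P[n]["rotation"] for n in P])
for q,z in (("rest",.043),("rest_bar",.043),("rest_mid",.043),("brick",0),("rest2",0),("tin",0),("wrench",0)):
    t=[]
    for n in P:
        r=models.tip_of(P[n],q)
        for x in r[:2]: print(q,n,np.round(x["xy"]),round(x["confidence"],2),atz(P[n],x["xy"],z).round(3))
        t.append(r)
    if all(t): print("  tri",*tri(P["top"],t[0][0]["xy"],P["side"],t[1][0]["xy"]))
E
```

```text
[array([ 0.06508901,  0.00423285, -1.57860199]), array([ 0.79755662, -0.01369415, -0.16228209])]
rest top [321. 176.] 0.8 [0.629 0.007 0.043]
rest top [247. 166.] 0.59 [0.666 0.268 0.043]
rest side [335. 162.] 0.87 [0.664 0.236 0.043]
rest side [339. 202.] 0.83 [ 0.637 -0.01   0.043]
  tri [0.61231043 0.00515273 0.2417626 ] 0.008856203023917689
rest_bar top [307. 229.] 0.56 [0.445 0.055 0.043]
rest_bar side [289. 198.] 0.69 [0.443 0.043 0.043]
  tri [0.44431611 0.05528786 0.03103604] 0.001489982567040041
rest_mid top [318. 197.] 0.59 [0.557 0.018 0.043]
rest_mid top [205. 234.] 0.31 [0.429 0.413 0.043]
rest_mid side [315. 198.] 0.74 [0.546 0.031 0.043]
  tri [0.55018723 0.01806806 0.05569797] 0.012428176658099071
brick top [349. 244.] 0.65 [ 0.389 -0.091  0.   ]
brick top [301. 195.] 0.58 [0.567 0.079 0.   ]
brick side [320. 198.] 0.88 [0.572 0.067 0.   ]
  tri [ 0.46919103 -0.09608555  0.17721125] 0.14911614208380208
rest2 top [321. 176.] 0.8 [0.633 0.007 0.   ]
rest2 top [247. 166.] 0.59 [0.672 0.275 0.   ]
rest2 side [335. 162.] 0.87 [0.675 0.286 0.   ]
rest2 side [339. 202.] 0.83 [ 0.646  0.032 -0.   ]
  tri [0.61231043 0.00515273 0.2417626 ] 0.008856203023917689
tin top [365. 193.] 0.84 [ 0.57  -0.152  0.   ]
tin side [326. 241.] 0.88 [ 0.561 -0.165  0.   ]
  tri [ 0.56731502 -0.15255223 -0.01445016] 0.00802717758094185
wrench top [348. 246.] 0.68 [ 0.381 -0.09   0.   ]
wrench side [277. 232.] 0.71 [ 0.381 -0.09   0.   ]
  tri [ 3.81029176e-01 -9.01740071e-02  2.76451518e-05] 0.0006773694418328782
```

```bash
cat >> h.py <<'E'
def rows(p0,R0,p1,R1,n,g):
    """n rows of tool-frame increments from pose 0 to pose 1 (straight line, slerp), rounded"""
    rv=Ro.from_matrix(R0.T@R1).as_rotvec(); out=[]; p=p0.copy(); R=R0.copy()
    for i in range(n):
        pt=p0+(p1-p0)*(i+1)/n; Rt=R0@Ro.from_rotvec(rv*(i+1)/n).as_matrix()
        s=np.round(R.T@(pt-p)*1000,1); w=np.round(Ro.from_matrix(R.T@Rt).as_rotvec(),4)
        out.append([*s.tolist(),*w.tolist(),g]); p=p+R@s/1000; R=R@Ro.from_rotvec(w).as_matrix()
    return out,p,R
def now():
    o=robot.get_obs(); return np.array(o["tool_pos"]),Rm(o["ee_rot"]),o
E
python3 - <<'E'
from h import *
p,R,o=now()
r,_,_=rows(p,R,np.array([.40,.06,.40]),Rm([np.pi,0,1.37]),14,94); print(r)
E
```

```text
[[27.7, -30.9, 0.3, 0.0, 0.0, -0.0662, 94], [29.6, -29.0, 0.4, 0.0, 0.0, -0.0663, 94], [31.5, -27.0, 0.3, 0.0, 0.0, -0.0662, 94], [33.2, -24.9, 0.3, 0.0, 0.0, -0.0662, 94], [34.8, -22.6, 0.4, 0.0, 0.0, -0.0662, 94], [36.2, -20.2, 0.3, 0.0, 0.0, -0.0663, 94], [37.4, -17.8, 0.3, 0.0, 0.0, -0.0662, 94], [38.6, -15.3, 0.4, 0.0, 0.0, -0.0662, 94], [39.5, -12.7, 0.3, 0.0001, 0.0, -0.0662, 94], [40.2, -10.1, 0.3, -0.0, 0.0, -0.0663, 94], [40.8, -7.4, 0.4, -0.0, 0.0, -0.0662, 94], [41.3, -4.6, 0.3, -0.0, 0.0, -0.0662, 94], [41.4, -1.9, 0.4, -0.0, 0.0, -0.0663, 94], [41.5, 0.8, 0.3, -0.0, 0.0, -0.0662, 94]]
```

{"api": "step_arm", "payload": {"commands": [[[27.7, -30.9, 0.3, 0, 0, -0.0662, 50], [29.6, -29, 0.4, 0, 0, -0.0662, 50], [31.5, -27, 0.3, 0, 0, -0.0662, 50], [33.2, -24.9, 0.3, 0, 0, -0.0662, 50], [34.8, -22.6, 0.4, 0, 0, -0.0662, 50], [36.2, -20.2, 0.3, 0, 0, -0.0662, 50], [37.4, -17.8, 0.3, 0, 0, -0.0662, 50], [38.6, -15.3, 0.4, 0, 0, -0.0662, 50], [39.5, -12.7, 0.3, 0, 0, -0.0662, 50], [40.2, -10.1, 0.3, 0, 0, -0.0662, 50], [40.8, -7.4, 0.4, 0, 0, -0.0662, 50], [41.3, -4.6, 0.3, 0, 0, -0.0662, 50], [41.4, -1.9, 0.4, 0, 0, -0.0662, 50], [41.5, 0.8, 0.3, 0, 0, -0.0662, 50], [0, 0, 0, 0, 0, 0, 50], [0, 0, 0, 0, 0, 0, 50]]]}}

```text
time: 2.95
tool_pos: [0.4, 0.0598, 0.4]
ee_rot: [-3.142, 0.001, 1.369]
wrist_force: [0.8, -0.3, -0.1]
width: 0.05
finger_force: 0.0
```

```bash
cat >> h.py <<'E'
def wray(w,p,R,uv):
    K=np.array(w["camera_matrix"]);T=np.array(w["tool_from_camera"])
    a=np.array([(uv[0]-K[0,2])/K[0,0],(uv[1]-K[1,2])/K[1,1]]);t=np.hypot(*a)
    k=np.sin(t)/t if t>1e-9 else 1.
    d=R@T[:3,:3]@np.array([a[0]*k,-a[1]*k,-np.cos(t)]); return p+R@T[:3,3],d
def watz(w,p,R,uv,z):
    e,d=wray(w,p,R,uv);return e+d*(z-e[2])/d[2]
E
python3 - <<'E'
from h import *
p,R,o=now(); print(p,o["ee_rot"],o["width"])
w=eyes.snapshot("wrist"); cv2.imwrite("pics/w1.png",w["color"][...,::-1])
for q,z in (("rest",.043),("rest_bar",.043),("rest_mid",.043),("brick",0),("rest2",0)):
    for x in models.tip_of(w,q)[:2]: print(q,np.round(x["xy"],1),round(x["confidence"],2),watz(w,p,R,x["xy"],z).round(4))
E
```

```text
[0.399997   0.05977657 0.39995202] [-3.14157514e+00  7.41545478e-04  1.36942745e+00] 0.050015109208282386
rest [518.  193.9] 0.63 [0.6449 0.0024 0.043 ]
rest_bar [368.6 195.3] 0.83 [0.4483 0.0399 0.043 ]
rest_mid [454.5 192.4] 0.65 [0.5516 0.0227 0.043 ]
brick [443.2 144. ] 0.58 [0.561  0.0762 0.    ]
rest2 [518.  193.9] 0.63 [ 0.6742 -0.0134  0.    ]
```

View pics/w1.png

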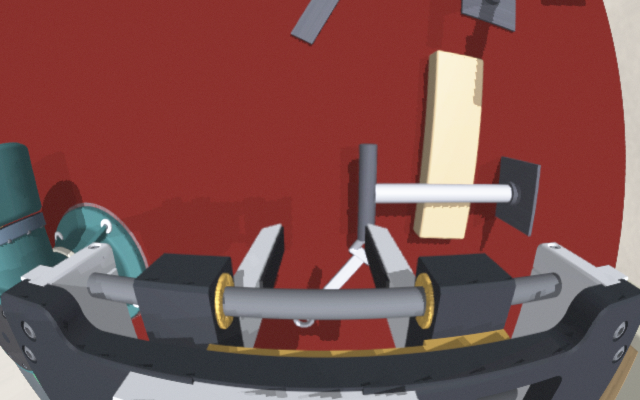

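The wrist view shows the bar centre at (368,195), the post running level to the foot at (518,194), and the bar's left half (row 145–185) free. The measured length is 0.2006 m against 0.200 given, and the yaw is −0.19. I'll grip the bar 30 mm left of the post.

```bash
cat > plan.py <<'E'
from h import *
yaw=-.189; u=np.array([np.cos(yaw),np.sin(yaw),0]); L=np.array([-np.sin(yaw),np.cos(yaw),0]); Z=np.array([0,0,1.])
E=np.array([.6448,.0024,0])
def pose(th,a,back=0,off=.030):
    g=E+u*(-.2*np.cos(th)+.043*np.sin(th))+Z*(.043*np.cos(th)+.2*np.sin(th))+L*off
    R=Ro.from_rotvec(L*a).as_matrix()@Rm([np.pi,0,np.pi/2+yaw])
    return g-R[:,2]*(.18+back),R
E
python3 - <<'E'
from plan import *
p,R,o=now()
a,p,R=rows(p,R,*pose(0,-.25,.07),6,50); print(a)
b,p,R=rows(p,R,*pose(0,-.25,0),4,50); print(b,p)
E
```

```text
[[3.3, -1.8, 19.1, -0.0416, 0.0003, -0.0023, 50], [3.4, -2.7, 19.1, -0.0416, 0.0003, -0.0023, 50], [3.3, -3.4, 18.9, -0.0416, 0.0003, -0.0024, 50], [3.4, -4.2, 18.8, -0.0417, 0.0003, -0.0023, 50], [3.3, -4.9, 18.5, -0.0416, 0.0003, -0.0023, 50], [3.4, -5.8, 18.4, -0.0416, 0.0004, -0.0023, 50]]
[[-0.0, 0.0, 17.5, 0.0, -0.0, -0.0, 50], [-0.0, 0.0, 17.5, 0.0, -0.0, -0.0, 50], [-0.0, 0.0, 17.5, 0.0, -0.0, -0.0, 50], [-0.0, 0.0, 17.5, 0.0, -0.0, -0.0, 50]] [0.41023728 0.07786266 0.21739824]
```

{"api": "step_arm", "payload": {"commands": [[[3.3, -1.8, 19.1, -0.0416, 0, -0.0023, 50], [3.4, -2.7, 19.1, -0.0416, 0, -0.0023, 50], [3.3, -3.4, 18.9, -0.0416, 0, -0.0023, 50], [3.4, -4.2, 18.8, -0.0416, 0, -0.0023, 50], [3.3, -4.9, 18.5, -0.0416, 0, -0.0023, 50], [3.4, -5.8, 18.4, -0.0416, 0, -0.0023, 50], [0, 0, 0, 0, 0, 0, 50], [0, 0, 0, 0, 0, 0, 50]]]}}

```text
time: 4.25
tool_pos: [0.3936, 0.0815, 0.286]
ee_rot: [2.891, 0.002, 1.383]
wrist_force: [0.5, 0.1, 0.3]
width: 0.0502
finger_force: 0.0
```

```bash
python3 - <<'E'
from plan import *
p,R,o=now(); print(p,o["wrist_force"])
w=eyes.snapshot("wrist"); cv2.imwrite("pics/w2.png",w["color"][...,::-1])
for q in ("rest","rest_bar","rest_mid"):
    for x in models.tip_of(w,q)[:1]: print(q,np.round(x["xy"],1),round(x["confidence"],2),watz(w,p,R,x["xy"],.043).round(4))
E
```

```text
[0.39355397 0.08150435 0.28599036] [0.54986973 0.10270882 0.30941675]
rest [500.  225.4] 0.57 [0.6419 0.0043 0.043 ]
rest_bar [319.2 249. ] 0.94 [0.4464 0.0412 0.043 ]
rest_mid [429.3 235. ] 0.6 [0.5485 0.023  0.043 ]
```

View pics/w2.png

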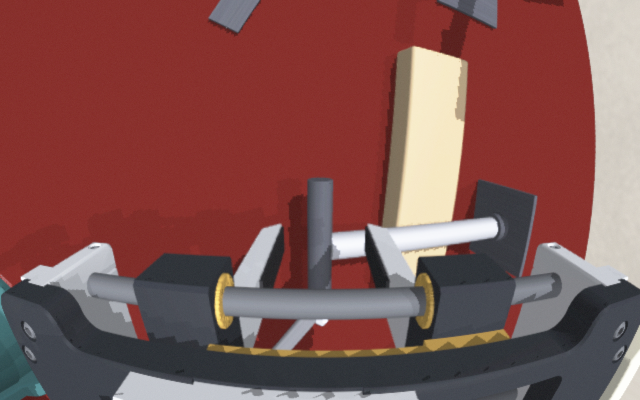

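The bar (column 320) is centred between the fingers, the post lies beside them, and the position agrees with the last one to 2 mm. Descending and gripping.

{"api": "step_arm", "payload": {"commands": [[[0, 0, 17.5, 0, 0, 0, 50], [0, 0, 17.5, 0, 0, 0, 50], [0, 0, 17.5, 0, 0, 0, 50], [0, 0, 17.5, 0, 0, 0, 50], [0, 0, 0, 0, 0, 0, 50], [0, 0, 0, 0, 0, 0, 0], [0, 0, 0, 0, 0, 0, 0], [0, 0, 0, 0, 0, 0, 0], [0, 0, 0, 0, 0, 0, 0], [0, 0, 0, 0, 0, 0, 0]]]}}

```text
time: 5.7
tool_pos: [0.4094, 0.0787, 0.2169]
ee_rot: [2.895, 0.002, 1.383]
wrist_force: [-5.9, 2.3, 1.9]
width: 0.0192
finger_force: 30.0
```

```bash
python3 - <<'E'
from plan import *
p,R,o=now(); print(p,o["width"],o["finger_force"],o["wrist_force"],p-pose(0,-.25)[0])
d=p-pose(0,-.25)[0]
ths=np.radians(np.arange(3,91,3)); out=[]
for th in ths:
    a=-.25+max(0,th-np.radians(58)); q,Q=pose(th,a)
    r,p,R=rows(p,R,q,Q,1,0); out+=r
for i in range(0,len(out),15): print(out[i:i+15])
E
```

```text
[0.4093684  0.07871936 0.21685877] 0.01917018294979931 29.999639689922333 [-5.9207319   2.25074395  1.93204755] [-0.00088968  0.00091156 -0.00054547]
[[-0.8, 6.1, -9.8, -0.0035, 0.0011, 0.0018, 0], [0.0, 5.5, -9.1, 0.0, 0.0, -0.0, 0], [0.0, 6.0, -8.9, 0.0, 0.0, -0.0, 0], [0.0, 6.5, -8.6, 0.0, 0.0, -0.0, 0], [0.0, 6.8, -8.2, 0.0, 0.0, -0.0, 0], [0.0, 7.3, -7.8, 0.0, 0.0, -0.0, 0], [0.0, 7.7, -7.5, 0.0, 0.0, -0.0, 0], [0.0, 8.1, -7.0, 0.0, 0.0, -0.0, 0], [0.1, 8.5, -6.6, 0.0, 0.0, -0.0, 0], [-0.0, 8.7, -6.2, 0.0, 0.0, -0.0, 0], [-0.0, 9.1, -5.6, 0.0, 0.0, -0.0, 0], [-0.0, 9.4, -5.2, 0.0, 0.0, -0.0, 0], [-0.0, 9.6, -4.7, 0.0, 0.0, -0.0, 0], [-0.0, 9.8, -4.2, 0.0, 0.0, -0.0, 0], [-0.0, 10.1, -3.7, 0.0, 0.0, -0.0, 0]]
[[-0.0, 10.2, -3.1, 0.0, 0.0, -0.0, 0], [-0.0, 10.4, -2.6, 0.0, 0.0, -0.0, 0], [-0.0, 10.5, -2.1, 0.0, 0.0, -0.0, 0], [-0.0, 10.7, -1.5, 0.0, 0.0, -0.0, 0], [-0.0, 16.9, -0.8, 0.0349, 0.0, -0.0001, 0], [-0.0, 20.1, -0.5, 0.0524, 0.0, 0.0, 0], [-0.0, 20.1, -0.5, 0.0523, 0.0, 0.0, 0], [-0.0, 20.1, -0.5, 0.0524, 0.0, 0.0, 0], [-0.0, 20.1, -0.5, 0.0524, 0.0001, 0.0, 0], [-0.1, 20.1, -0.6, 0.0523, -0.0, 0.0, 0], [0.0, 20.1, -0.5, 0.0524, -0.0, 0.0, 0], [0.0, 20.1, -0.5, 0.0523, -0.0, 0.0, 0], [0.0, 20.1, -0.5, 0.0524, -0.0, 0.0, 0], [0.0, 20.1, -0.5, 0.0524, -0.0, 0.0001, 0], [0.0, 20.1, -0.5, 0.0523, -0.0, -0.0, 0]]
```

{"api": "step_arm", "payload": {"commands": [[[0, 5.2, -9.4, 0, 0, 0, 0], [0, 5.5, -9.1, 0, 0, 0, 0], [0, 6.0, -8.9, 0, 0, 0, 0], [0, 6.5, -8.6, 0, 0, 0, 0], [0, 6.8, -8.2, 0, 0, 0, 0], [0, 7.3, -7.8, 0, 0, 0, 0], [0, 7.7, -7.5, 0, 0, 0, 0], [0, 8.1, -7.0, 0, 0, 0, 0], [0, 8.5, -6.6, 0, 0, 0, 0], [0, 8.7, -6.2, 0, 0, 0, 0], [0, 9.1, -5.6, 0, 0, 0, 0], [0, 9.4, -5.2, 0, 0, 0, 0], [0, 9.6, -4.7, 0, 0, 0, 0], [0, 9.8, -4.2, 0, 0, 0, 0]]]}}

```text
time: 7.45
tool_pos: [0.4897, 0.0636, 0.3408]
ee_rot: [2.892, 0.002, 1.383]
wrist_force: [-4.1, 1.1, -0.7]
width: 0.0195
finger_force: 30.0
```

```bash
python3 - <<'E'
from plan import *
p,R,o=now(); print(p,o["width"],o["wrist_force"],o["wrist_torque"],p-pose(np.radians(42),-.25)[0])
s=eyes.snapshot("side"); t=eyes.snapshot("top")
a=cv2.resize(s["color"][110:270,220:420],(800,600)[:1]*1+(600,)) if 0 else cv2.resize(s["color"][110:260,220:420],(400,300))
b=cv2.resize(t["color"][120:270,220:420],(400,300))
cv2.imwrite("pics/m1.png",np.hstack([a,b])[...,::-1])
E
```

```text
[0.48974618 0.06363324 0.34079721] 0.019466885234664208 [-4.1393498   1.14147552 -0.70557357] [ 0.16855642  1.20823962 -0.08161903] [0.00077159 0.00088257 0.00061163]
```

View pics/m1.png

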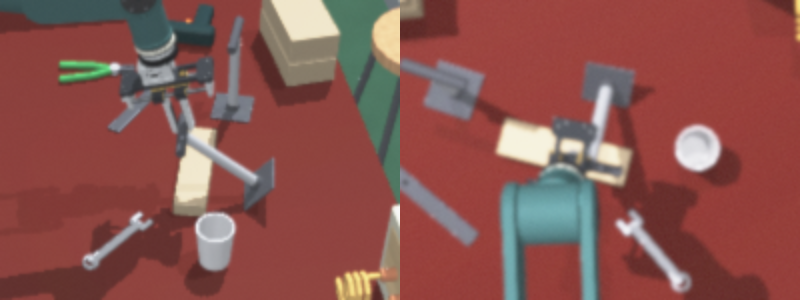

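The rest is pivoting as planned: the post is raised about 40° and the foot edge sits at (258,200) in the left crop, with the brick unmoved. Continuing.

{"api": "step_arm", "payload": {"commands": [[[0, 10.1, -3.7, 0, 0, 0, 0], [0, 10.2, -3.1, 0, 0, 0, 0], [0, 10.4, -2.6, 0, 0, 0, 0], [0, 10.5, -2.1, 0, 0, 0, 0], [0, 10.7, -1.5, 0, 0, 0, 0], [0, 16.9, -0.8, 0.0349, 0, 0, 0], [0, 20.1, -0.5, 0.0524, 0, 0, 0], [0, 20.1, -0.5, 0.0524, 0, 0, 0], [0, 20.1, -0.5, 0.0524, 0, 0, 0], [0, 20.1, -0.5, 0.0524, 0, 0, 0], [0, 20.1, -0.5, 0.0524, 0, 0, 0], [0, 20.1, -0.5, 0.0524, 0, 0, 0], [0, 20.1, -0.5, 0.0524, 0, 0, 0], [0, 0, 0, 0, 0, 0, 0]]]}}

```text
time: 9.3
tool_pos: [0.6909, 0.0247, 0.3876]
ee_rot: [-3.006, 0.001, 1.382]
wrist_force: [1.6, -0.8, 9.9]
width: 0.0193
finger_force: 30.0
```

```bash
python3 - <<'E'
from plan import *
p,R,o=now(); th=np.radians(81);print(p,o["width"],o["wrist_force"],o["wrist_torque"],p-pose(th,-.25+th-np.radians(58))[0])
s=eyes.snapshot("side"); t=eyes.snapshot("top")
a=cv2.resize(s["color"][110:260,220:420],(400,300))
b=cv2.resize(t["color"][120:270,220:420],(400,300))
cv2.imwrite("pics/m2.png",np.hstack([a,b])[...,::-1])
E
```

```text
[0.6909321  0.02467827 0.3875699 ] 0.019329653445204067 [ 1.61893731 -0.84141974  9.93927568] [-0.27711354 -0.28644484  0.02026396] [2.84217139e-03 1.49882692e-05 5.36528979e-03]
```

View pics/m2.png

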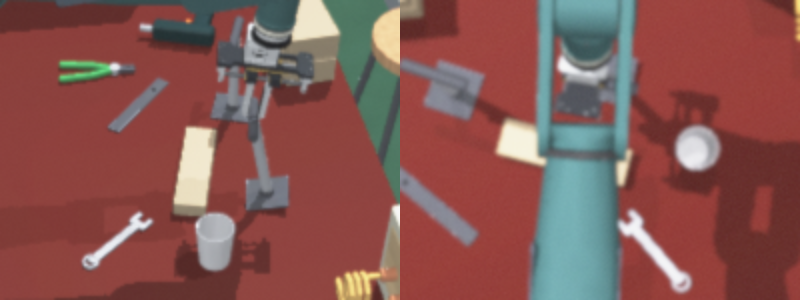

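The rest is near upright, with its foot at (268,192) in the left crop and brick and tin unmoved. There is a slight downward press of 10 N. I'll finish with a few degrees and an upward relief, then release.

{"api": "step_arm", "payload": {"commands": [[[0, 20.1, -2.5, 0.0524, 0, 0, 0], [0, 13, -2.0, 0.035, 0, 0, 0], [0, 0, 0, 0, 0, 0, 0]]]}}

```text
time: 9.78
tool_pos: [0.7234, 0.0188, 0.3834]
ee_rot: [-2.915, 0.001, 1.382]
wrist_force: [2.1, -0.9, 3.6]
width: 0.019
finger_force: 30.0
```

```bash
python3 - <<'E'
from plan import *
p,R,o=now(); print(p,o["ee_rot"],o["wrist_force"],o["wrist_torque"],p+.18*R[:,2])
s=eyes.snapshot("side")
cv2.imwrite("pics/m3.png",cv2.resize(s["color"][120:230,260:400],(700,550))[...,::-1])
E
```

```text
[0.72341218 0.01881034 0.38338724] [-2.91461204e+00  1.22640688e-03  1.38232657e+00] [ 2.10951714 -0.89753867  3.61930754] [-0.15003163 -0.6564016   0.04953741] [0.68358258 0.02618821 0.20800432]
```

View pics/m3.png

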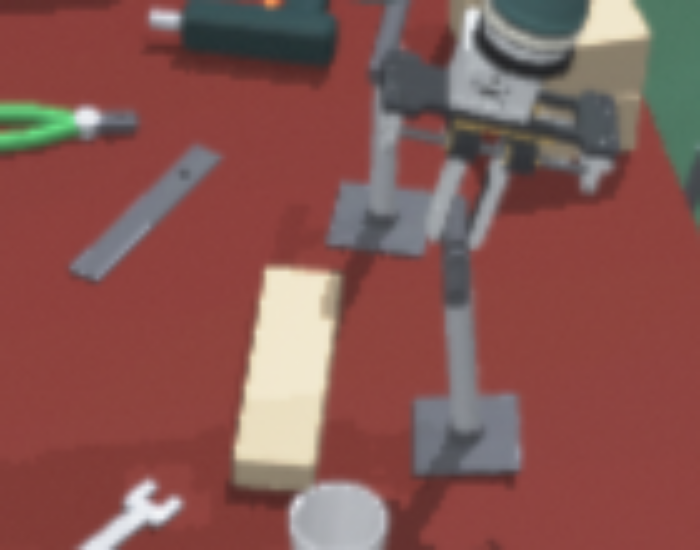

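The rest stands essentially upright, foot at (465,435) in the crop. Releasing.

{"api": "step_arm", "payload": {"commands": [[[0, 0, 0, 0, 0, 0, 40], [0, 0, 0, 0, 0, 0, 80], [0, 0, 0, 0, 0, 0, 80], [0, 0, 0, 0, 0, 0, 80], [0, 0, -10, 0, 0, 0, 80], [0, 0, -15, 0, 0, 0, 80], [0, 0, -20, 0, 0, 0, 80], [0, 0, -20, 0, 0, 0, 80], [0, 0, -20, 0, 0, 0, 80], [0, 0, -20, 0, 0, 0, 80], [0, 0, 0, 0, 0, 0, 80], [0, 0, 0, 0, 0, 0, 80], [0, 0, 0, 0, 0, 0, 80], [0, 0, 0, 0, 0, 0, 80], [0, 0, 0, 0, 0, 0, 80], [0, 0, 0, 0, 0, 0, 80], [0, 0, 0, 0, 0, 0, 80], [0, 0, 0, 0, 0, 0, 80]]]}}

```text
time: 12.08
tool_pos: [0.7457, 0.0153, 0.4826]
ee_rot: [-2.902, 0.002, 1.383]
wrist_force: [-0.3, 0.6, -0.1]
width: 0.08
finger_force: 0.0
```

{"api": "step_arm", "payload": {"commands": [[[0, 0, 0, 0, 0, 0, 80], [0, 0, 0, 0, 0, 0, 80], [0, 0, 0, 0, 0, 0, 80], [0, 0, 0, 0, 0, 0, 80], [0, 0, 0, 0, 0, 0, 80], [0, 0, 0, 0, 0, 0, 80], [0, 0, 0, 0, 0, 0, 80], [0, 0, 0, 0, 0, 0, 80], [0, 0, 0, 0, 0, 0, 80], [0, 0, 0, 0, 0, 0, 80], [0, 0, 0, 0, 0, 0, 80], [0, 0, 0, 0, 0, 0, 80], [0, 0, 0, 0, 0, 0, 80], [0, 0, 0, 0, 0, 0, 80], [0, 0, 0, 0, 0, 0, 80], [0, 0, 0, 0, 0, 0, 80]]]}}

```text
time: 14.08
tool_pos: [0.7457, 0.0153, 0.4826]
ee_rot: [-2.902, 0.002, 1.383]
wrist_force: [-0.0, -0.6, -0.2]
width: 0.0797
finger_force: 0.0
```

```bash
python3 - <<'E'
from plan import *
p,R,o=now(); print(p,o["time"],o["wrist_force"])
s=eyes.snapshot("side")
for q in ("rest","rest_bar","brick"):
    for x in models.tip_of(s,q)[:2]: print(q,x["xy"],x["confidence"],atz(s,x["xy"],.2 if q=="rest_bar" else 0).round(3))
s2=eyes.snapshot("side"); print(np.abs(s["color"].astype(int)-s2["color"]).max())
cv2.imwrite("pics/m4.png",cv2.resize(s["color"][120:230,260:400],(700,550))[...,::-1])
E
```

```text
[0.7457261  0.01527281 0.48260437] 14.075 [-0.0181927  -0.5887535  -0.20810748]
rest [333.9, 165.0] 0.88 [0.667 0.267 0.   ]
rest [349.4, 210.2] 0.74 [ 0.68  -0.018  0.   ]
rest_bar [357.7, 167.1] 0.82 [0.708 0.012 0.2  ]
brick [316.1, 198.8] 0.75 [0.557 0.067 0.   ]
8
```

View pics/m4.png

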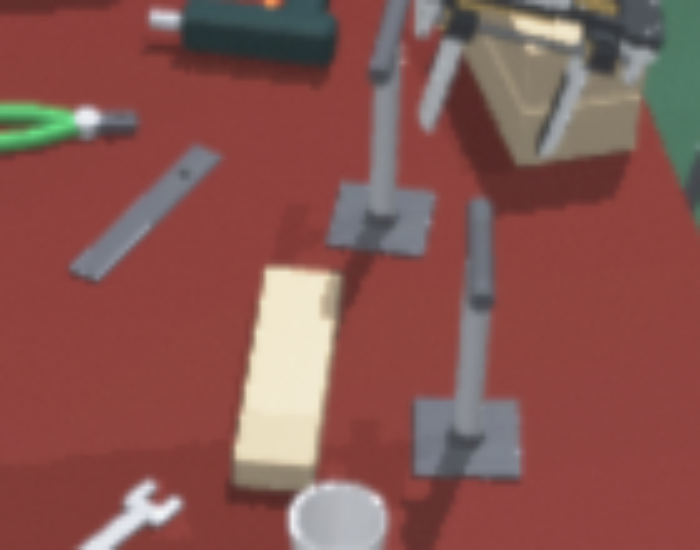

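The rest stands upright with its foot flat at (467,437), parallel to rest2, and it is still. The gripper is clear of it.

```bash
python3 -c "
from bench import robot; print(robot.close_job())"
```

```text
the job is handed in; nothing more can be done
None
```

The bar rest is standing upright by itself, foot flat, about 40 mm from where it lay by the camera; the brick and the other things in view look unmoved, and I handed the job in at about 14 s, though no verdict came back.

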